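# Restock the leak-test bench spares

## Task

Restock the spares at the leak-test bench. Stand the long hood, the short hood and the round coupling each upright inside the yellow outline on the mat that matches its size and shape, with the hoods square to their outlines. Keep the filter tins first-in-first-out: first bring the tin already in the lane forward to the front stop, and only then stand the tin from the bench upright behind it in the lane; leave everything released and at rest.

Things in the scene. Friction and masses are not known exactly. Their poses are not given: they have to be found in the camera images.
- hood_long: Grey metal connector hood, upright and loose: a block 90 mm long (its x axis) by 40 mm wide (y), straight-sided to 50 mm, narrower top (78 x 32 mm) to 65 mm, black round gland stub (22 mm across) to 79 mm, 22 mm off centre towards +x. Origin: centre of its underside. About 260 g (varies). Longer of the two hoods; turned up to 0.45 rad from world x.
- hood_short: Grey metal connector hood, upright and loose: a block 56 mm long (its x axis) by 40 mm wide (y), straight-sided to 50 mm, narrower top (44 x 32 mm) to 65 mm, black round gland stub (22 mm across) to 79 mm, in the middle. Origin: centre of its underside. About 180 g (varies). Shorter of the two hoods; turned up to 0.45 rad from world x.
- coupling: Round stepped metal hose coupling standing upright, loose: aluminium foot flange 50 mm diameter and 12 mm high, then an aluminium barrel 38 mm diameter up to 58 mm, then a brass spigot 20 mm diameter up to 74 mm. Origin: centre of its underside. About 200 g (varies).
- tin_new: White round plastic filter tin with a lid, 46 mm diameter, 85 mm tall, straight-sided, standing upright, loose; about 150 g (varies). The newly delivered tin: at the start it stands on the open bench. Both tins look the same and are told apart by where they stand at the start. Origin: centre of its underside.
- tin_old: White round plastic filter tin with a lid, 46 mm diameter, 85 mm tall, straight-sided, standing upright, loose; about 150 g (varies). The old tin: at the start it already stands in the lane, in its rear half. Both tins look the same and are told apart by where they stand at the start. Origin: centre of its underside.
- lane: Fixed grey metal channel, open on top, for one file of two tins. Origin: underside, on its centre line; x runs from the front (nearer the robot) to the open rear, turned up to 0.25 rad. Floor 4 mm thick, from x = -81 to 85 mm; side walls 24 mm high, 4 mm thick, 62 mm apart inside; front stop 34 mm high, inner face at x = -75 mm (a tin against it has its centre at x = -52 mm).
- pad_long: Fixed flat dark grey mat, 130 x 80 mm, 3 mm thick, lying on the bench, with four yellow corner marks outlining a 114 x 64 mm rectangle (length along its x axis): the longer outline, for the long connector hood, with 12 mm to spare all round. Origin: centre of its underside; the top is at z = 3 mm. Turned by up to about 0.3 rad.
- pad_short: Fixed flat dark grey mat, 96 x 80 mm, 3 mm thick, lying on the bench, with four yellow corner marks outlining a 80 x 64 mm rectangle (length along its x axis): the shorter outline, for the short connector hood, with 12 mm to spare all round. Origin: centre of its underside; the top is at z = 3 mm. Turned by up to about 0.3 rad.
- pad_round: Fixed flat round dark grey mat, 90 mm diameter, 3 mm thick, lying on the bench, with a yellow ring whose inside is 74 mm across: the outline for the round coupling (50 mm foot), with 12 mm to spare all round. Origin: centre of its underside; the top is at z = 3 mm.
Things that resemble listed ones, but are neither listed nor needed, are in the scene too. What is shaped like the tin_new but green is not meant.

How it is judged:
By the outcome, as a careful person would: the job done as asked, in the order asked, and still so for the second after the job is handed in, with the robot touching nothing.
It also fails if it takes over 120 s, if anything falls off the work surface, if the arm or the gripper's body presses on something with over 40 N, if the wrist force passes 120 N, or if a joint passes its speed limit or range.

## Robot

A 6-joint arm with a two-finger parallel gripper is mounted at the origin on the work surface. World frame = base frame: x ahead of the robot, y to its left, z up, the work surface at z = 0. Lengths are in mm, angles in degrees, forces in N, time in s.
With the tool pointing down it reaches from about 300 to 850 mm from the base axis. Payload 4.2 kg.
Tool frame: the origin (TCP) lies at the very end of the fingers, on their centre line; the grasp point (between the pads) lies 19 mm behind it; z points along the fingers, y is the line along which they close (so a half turn about z gives the same grasp; the last joint's range is limited). The gripper opens to 91 mm and grips with 3 to 60 N. Pads are 32 mm wide; open, the fingers measure 118 mm over their backs; the gripper's body (76 mm by 178 mm) begins 60 mm behind the grasp point.
Start: joints at [-77.349, 18.312, 89.639, -0, 72.044, -1.146], TCP at [137.128, -558.426, 213.976] pointing down, gripper open.
Joint ranges: [-177.97, 177.97], [-48.28, 115.42], [12.27, 149.76], [-77.06, 257.06], [2.81, 150.46], [-146.56, 146.56]. Speed limits (degrees/s): [147.25, 147.25, 180, 180, 180, 180].

## Interface

Orientations are given as [roll, pitch, yaw] about the fixed x, y, z axes, in that order (R = Rz(yaw) Ry(pitch) Rx(roll)).
In Python, from workcell import env, eyes gives the robot as it stands.
- The arm moves only by the tool send_rows, never from a script. Its argument "targets" is text: rows parted by semicolons, each of 7 numbers parted by spaces: the shift along the tool's x, y, z in m, then the turn, a rotation vector about the tool's x, y, z in degrees, then the opening in per cent of the stroke, from 0 (shut) to 100 (fully open). A call has 1 to 12 rows; each row is the pose to reach, as a shift and turn from the pose commanded when the call began, along the tool's axes at that moment; what a row does not reach only later rows make up. A row lasts 1/12 s, in which the tool goes at most 41.7 mm and 7.16 degrees, less where a joint would pass 70% of its speed; a pose out of reach is approached as far as the arm can. A call with a gripper value outside its range is refused whole. The fingers move at their own pace and stop on an object; "grip_force" is the grip in N (left out, the last holds). Time passes only in rows, so rows that repeat a pose let the fingers close. It gives the time, the measured TCP pose, the force, the opening and the grip force at its end, in the units of the state.
- env.state(): the state, without advancing time (a new reading comes with each control period).
- eyes.grab_frame(name): name is "scene" or "top" or "wrist"; returns a dict with "image" (400x640x3 uint8, blue, green, red), "fovy" (degrees; the focal length in pixels is half the picture's height over the tangent of half this angle, whatever the lens; pixels are square), "cx", "cy" (the principal point, pixels), "eye" and "attitude" of the camera in the world. Camera axes: x right, y up, looking along -z (the intrinsics and any distortion apply to the point x, -y, -z); pixel columns grow to the right and rows downward; lengths in mm; the calibration is good to about 2 mm. The wrist camera is an equidistant fisheye: a pixel r from the principal point sees the ray r / f radians off the axis. A picture is of the moment at which its call begins. There is no depth.
- env.job_done(): hands the job in; it is judged then, once.
The state is a dict: "time_s": time; "qpos": joint angles; "qvel": joint speeds; "effort": joint torques, N m; "ee_pos": TCP position; "ee_rot": TCP orientation; "force": force on the tool from outside, world axes, zero at the start; "torque": the same for the moment, N m; "gripper_width": finger opening in mm; "gripper_force": force on a finger pad.
Only numpy, scipy, OpenCV 4.12 (cv2) and the standard library are available. Lean on these libraries where they do the work, as an engineer would, in place of code of your own. Each camera call takes 0.05 s, during which the arm holds its last target. There are 200 camera calls.

## Working session

There is one attempt and no reset: what is moved stays moved. The work goes in short steps, Python scripts to look and compute and a tool call to move; the robot and the scene stay as the last step left them, time stands still between calls to the robot, and variables do not carry over. Pictures are saved under pics/ and viewed, at most 14 in all, crops included, and the job is handed in when it is done.

Besides the shell and the picture viewer there is one more tool, called after "Request:" as a command line: name --argument value ..., lists and objects as JSON in quotes. send_rows: Moves the arm, as the interface text tells. Its arguments: {"type":"object","properties":{"targets":{"type":"string"},"grip_force":{"type":"number"}},"required":["targets"]}

```bash
mkdir -p pics; ls
python3 - <<'E'
from workcell import env, eyes
import cv2
for n in("scene","top"):
    f=eyes.grab_frame(n); cv2.imwrite(f"pics/{n}0.png",f["image"])
    print(n,{k:v for k,v in f.items() if k!="image"})
print(env.state())
E
```

```text
pics
scene {'fovy': 45.219580482607185, 'cx': 311.8147045564686, 'cy': 192.14495609048993, 'eye': array([1147.06220794, -548.85743522,  971.29046982]), 'attitude': array([41.29440864,  0.44047529, 48.44683254])}
top {'fovy': 50.290034049239786, 'cx': 309.76347046407454, 'cy': 202.82198595878836, 'eye': array([ 389.94311794,  -26.44899555, 1121.02623305]), 'attitude': array([  6.03720489,   0.20848511, -89.91990149])}
{'time_s': 0.1, 'qpos': array([-7.73491225e+01,  1.83470473e+01,  8.96985118e+01, -5.65338770e-04,
        7.20443113e+01, -1.14752830e+00]), 'qvel': array([-0.00292742,  0.01900233, -0.19253923,  0.05327748, -0.01220101,
        0.00268135]), 'effort': array([ 2.25592935e-04, -4.13333237e+01, -2.32509899e+01,  7.27583771e-02,
        4.21717193e-02, -6.72229044e-05]), 'ee_pos': array([ 137.02509269, -557.97351462,  213.21981653]), 'ee_rot': array([-1.79910137e+02, -1.26239353e-03,  1.37985795e+01]), 'force': array([-0.47916872,  0.14360341, -0.24684593]), 'torque': array([0.01299588, 0.02608395, 0.01276071]), 'gripper_force': 0.0, 'gripper_width': 90.93462324907942}
```

View pics/top0.png

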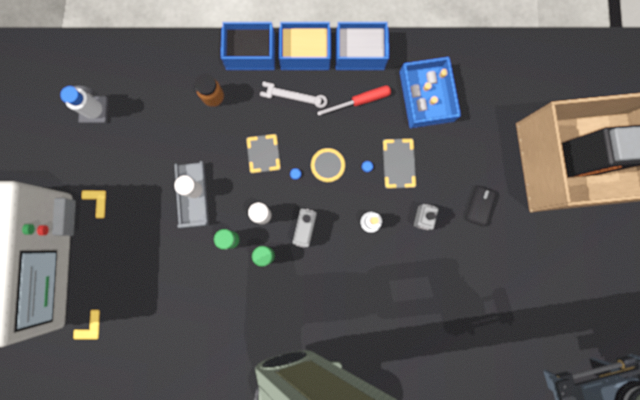

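View pics/scene0.png

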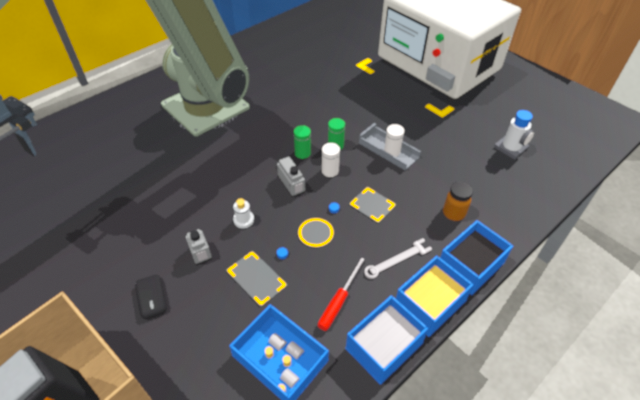

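The top view shows these candidates:
- **White tins:** (259,212) stands on the open bench, so it is tin_new. (185,185) stands in the lane, so it is tin_old. The green ones at (226,239) and (263,256) are not meant.
- **Hoods:** (305,228) is long with its stub off centre, so it is hood_long. (427,217) is hood_short.
- **Coupling:** (371,222).
- **Mats:** short (263,153), round (328,165), long (399,163). The blue caps at (296,174) and (367,167) are clutter.

Next is one enlarged crop to confirm this, and the measurements.

```bash
cat > h.py <<'E'
import numpy as np, cv2
from scipy.spatial.transform import Rotation as Rn
from workcell import env, eyes
def R(a): return Rn.from_euler('xyz',a,degrees=True).as_matrix()
def rays(f,uv,fish=False):
    uv=np.atleast_2d(np.asarray(uv,float)); F=200/np.tan(np.radians(f["fovy"]/2))
    d=(uv-[f["cx"],f["cy"]])/F
    if fish:
        r=np.linalg.norm(d,axis=1,keepdims=True)+1e-9
        c=np.c_[d/r*np.sin(r),np.cos(r)]
    else: c=np.c_[d,np.ones(len(d))]
    return (c*[1,-1,-1])@R(f["attitude"]).T
def cast(f,uv,z,fish=False):
    d=rays(f,uv,fish); e=np.asarray(f["eye"])
    return (e+d*((z-e[2])/d[:,2])[:,None])[:,:2]
def proj(f,P):
    P=np.atleast_2d(np.asarray(P,float)); c=(P-f["eye"])@R(f["attitude"])*[1,-1,-1]
    F=200/np.tan(np.radians(f["fovy"]/2)); return c[:,:2]/c[:,2:]*F+[f["cx"],f["cy"]]
def rect(P):
    (c,(w,h),a)=cv2.minAreaRect(np.asarray(P,np.float32))
    if w<h: w,h,a=h,w,a+90
    return np.round([*c,w,h,(a+90)%180-90],1)
def pts(mask,box=None):
    v,u=np.nonzero(mask); p=np.c_[u,v]
    if box: p=p[(u>box[0])&(u<box[2])&(v>box[1])&(v<box[3])]
    return p
def biggest(mask,box):
    m=np.zeros_like(mask); x0,y0,x1,y1=box; m[y0:y1,x0:x1]=mask[y0:y1,x0:x1]
    n,l,s,_=cv2.connectedComponentsWithStats(m.astype(np.uint8))
    return l==1+np.argmax(s[1:,4])
E
python3 - <<'E'
from h import *
f=eyes.grab_frame("top"); im=f["image"]; hsv=cv2.cvtColor(im,cv2.COLOR_BGR2HSV)
cv2.imwrite("pics/crop1.png",cv2.resize(im[125:275,160:455],(796,405),interpolation=cv2.INTER_CUBIC))
g=eyes.grab_frame("scene"); hg=cv2.cvtColor(g["image"],cv2.COLOR_BGR2HSV)
Y=lambda h:(h[...,0]>18)&(h[...,0]<34)&(h[...,1]>110)&(h[...,2]>90)
for n,b,c in(("short",(240,130,285,178),(345,180,400,225)),("round",(305,143,350,187),(293,215,338,250)),("long",(378,133,420,195),(222,248,290,308))):
    print(n,rect(cast(f,pts(Y(hsv),b),3)),rect(cast(g,pts(Y(hg),c),3)))
W=(hsv[...,1]<60)&(hsv[...,2]>200); Wg=(hg[...,1]<60)&(hg[...,2]>190)
for n,b in(("new",(243,198,275,228)),("old",(170,170,200,200))):
    m=biggest(W,b); print(n,m.sum(),rect(cast(f,pts(m),85)))
G=(hsv[...,2]>75)&(hsv[...,1]<70)
for n,b,z in(("hl",(285,200,325,252),65),("hs",(408,200,445,235),65),("lane",(170,155,212,232),24),("cpl",(355,205,388,240),58)):
    m=biggest(G,b); print(n,m.sum(),rect(cast(f,pts(m),z)),rect(cast(f,pts(m),0)))
E
```

```text
short [642.3 103.3  97.7  80.9   7.3] [641.4 101.   95.8  84.2   6.9]
round [611.1 -69.4  89.2  88.    0. ] [610.7 -72.5  90.3  89.9  48.1]
long [ 616.9 -259.8  131.6   80.5    1.8] [ 614.7 -261.2  131.8   81.3    1.8]
new 309 [475.7 105.   46.6  46.4   0.7]
old 310 [544.5 286.8  47.5  44.3   1.7]
hl 709 [440.7  -8.3  99.1  45.  -13.8] [443.8  -7.2 105.2  47.8 -13.8]
hs 545 [ 467.3 -309.6   68.8   53.6  -14.8] [ 472.  -327.    73.    56.9  -14.8]
lane 2045 [528.1 290.  177.4  83.3   5.9] [531.1 296.9 181.3  85.1   5.9]
cpl 404 [ 455.7 -174.1   56.9   56.1  -45.3] [ 459.3 -182.1   60.    59.1  -45.3]
```

View pics/crop1.png

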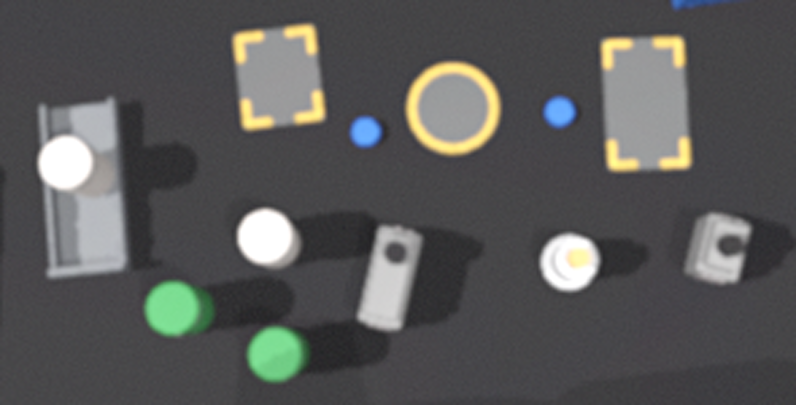

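The crop confirms which object is which: tin_old is in the lane at crop (67,162), tin_new at (265,237), hood_long at (390,278), the coupling at (569,262) and hood_short at (720,248). Sizes and heights agree between the two views. I'm moving over the lane first.

```bash
cat >> h.py <<'E'
def plan(*T):
    s=env.state(); p=s["ee_pos"]; yaw=s["ee_rot"][2]; M=R([180,0,yaw])
    print("now",p.round(1),s["ee_rot"].round(2),"w",round(s["gripper_width"],1),"F",s["force"].round(1),"t",s["time_s"])
    for x,y,z,w in T:
        d=M.T@(np.array([x,y,z])-p); print((d/1000).round(4), "rz", round(-((w-yaw+90)%180-90),1), "mm",np.linalg.norm(d).round())
E
python3 - <<'E'
from h import *
plan((430,-150,220,6),(520,287,220,6))
E
```

```text
now [ 137.  -558.1  213.4] [-179.94   -0.     13.79] w 91.4 F [-0.3 -0.2 -0.7] t 0.2
[ 0.3818 -0.3265 -0.0066] rz 7.8 mm 502.0
[ 0.5734 -0.7294 -0.0066] rz 7.8 mm 928.0
```

Request:
send_rows --targets "0.382 -0.326 -0.007 0 0 7.8 100;0.382 -0.326 -0.007 0 0 7.8 100;0.382 -0.326 -0.007 0 0 7.8 100;0.382 -0.326 -0.007 0 0 7.8 100;0.382 -0.326 -0.007 0 0 7.8 100;0.382 -0.326 -0.007 0 0 7.8 100;0.382 -0.326 -0.007 0 0 7.8 100;0.382 -0.326 -0.007 0 0 7.8 100;0.382 -0.326 -0.007 0 0 7.8 100;0.382 -0.326 -0.007 0 0 7.8 100;0.382 -0.326 -0.007 0 0 7.8 100;0.382 -0.326 -0.007 0 0 7.8 100"

```text
time_s: 1.2
ee_pos: [429.7, -150.6, 221.0]
ee_rot: [180.0, -0.0, 6.0]
force: [0.8, -0.5, -0.0]
gripper_width: 91.2
gripper_force: 0.0
```

Run:
```python
from h import *
plan((520,287,220,6))
```

```text
now [ 429.7 -150.6  221. ] [ 1.7998e+02 -1.0000e-02  6.0000e+00] w 91.2 F [ 0.8 -0.5 -0. ] t 1.2
[ 0.1355 -0.4258  0.001 ] rz -0.0 mm 447.0
```

Request:
send_rows --targets "0.135 -0.426 0 0 0 0 100;0.135 -0.426 0 0 0 0 100;0.135 -0.426 0 0 0 0 100;0.135 -0.426 0 0 0 0 100;0.135 -0.426 0 0 0 0 100;0.135 -0.426 0 0 0 0 100;0.135 -0.426 0 0 0 0 100;0.135 -0.426 0 0 0 0 100;0.135 -0.426 0 0 0 0 100;0.135 -0.426 0 0 0 0 100;0.135 -0.426 0 0 0 0 100;0.135 -0.426 0 0 0 0 100"

```text
time_s: 2.2
ee_pos: [519.4, 290.8, 219.9]
ee_rot: [-179.9, -0.0, 6.3]
force: [-0.1, -0.1, 0.3]
gripper_width: 91.2
gripper_force: 0.0
```

Run:
```python
from h import *
f=eyes.grab_frame("wrist"); cv2.imwrite("pics/w1.png",f["image"])
print({k:v for k,v in f.items() if k!="image"}); plan((544.5,286.8,45,6))
```

```text
{'fovy': 65.70646984690485, 'cx': 321.46179970896674, 'cy': 195.4513155076518, 'eye': array([593.36257083, 298.99351379, 390.96866183]), 'attitude': array([-14.95340262,   0.15482701, -83.78936905])}
now [518.7 287.8 219.9] [1.7999e+02 5.0000e-02 6.2200e+00] w 91.4 F [-0.4 -0.7 -0.6] t 2.25
[0.0255 0.0038 0.1749] rz 0.2 mm 177.0
```

View pics/w1.png

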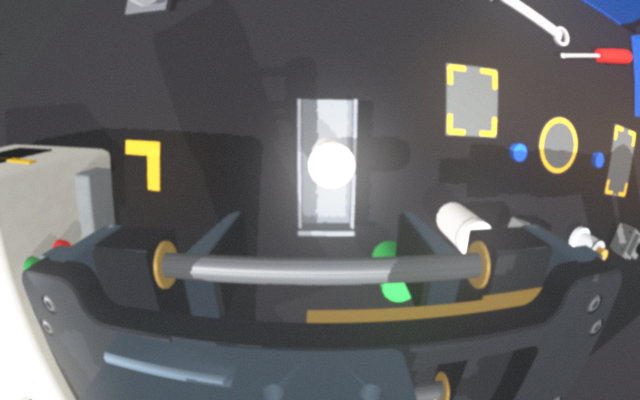

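The wrist view shows the lane straight on, with side walls at u≈298 and 356, the rear end at v≈98 and the front stop at v≈234. tin_old's lid is at (331,165). I'm measuring the lane edges from this picture.

Run:
```python
from h import *
f=eyes.grab_frame("wrist"); im=f["image"]; hsv=cv2.cvtColor(im,cv2.COLOR_BGR2HSV)
m=biggest((hsv[...,2]>85)&(hsv[...,1]<80),(280,80,372,245))
mid=[]
for v in (104,115,125,200,208,216):
    u=np.nonzero(m[v])[0]; P=cast(f,[[u.min(),v],[u.max()+1,v]],24,True); mid.append(P.mean(0)); print(v,u.min(),u.max(),P.round(1).tolist(),np.linalg.norm(P[1]-P[0]).round(1))
mid=np.array(mid); d=mid[3:].mean(0)-mid[:3].mean(0); print("yaw",np.degrees(np.arctan2(-d[1],-d[0])))
vs=np.nonzero(m[:,295:360].sum(1)>30)[0]; print(vs.min(),vs.max())
print("rear z24",cast(f,[[327,vs.min()],[327,98]],24,True),"z4",cast(f,[[327,vs.min()]],4,True),"front stop top",cast(f,[[327,vs.max()+1]],34,True), im[222:246,326].mean(1))
W=biggest((hsv[...,1]<50)&(hsv[...,2]>225),(295,130,365,200)); print("tin",rect(cast(f,pts(W),85,True)))
```

```text
104 291 371 [[601.4, 333.2], [612.2, 238.6]] 95.2
115 282 371 [[587.4, 342.5], [599.1, 237.0]] 106.2
125 280 371 [[575.4, 343.8], [587.3, 235.5]] 108.9
200 280 371 [[483.6, 336.3], [495.8, 222.8]] 114.2
208 280 371 [[473.2, 335.5], [485.5, 221.2]] 115.0
216 280 371 [[462.7, 334.8], [475.0, 219.5]] 116.0
yaw 5.040095605026217
80 244
rear z24 [[633.98870861 294.33251535]
 [612.643487   292.01749633]] z4 [[636.2293617  294.21917291]] front stop top [[434.14304782 272.25771962]] [152.33333333 132.         128.66666667 123.33333333 126.
 123.         127.66666667 156.         199.66666667 226.
 233.66666667 230.         209.66666667 152.         112.
 101.         100.         101.         100.66666667 101.
 100.66666667 100.33333333  99.66666667  97.        ]
tin [542.8 284.8  70.9  47.    7.4]
```

Run:
```python
from h import *
f=eyes.grab_frame("wrist"); g=f["image"].mean(2); im=f["image"]
np.set_printoptions(linewidth=250)
mid=[]
for v in (104,112,120,126,200,208,216,224):
    u=np.nonzero(g[v,285:370]>150)[0]+285; P=cast(f,[[u.min(),v],[u.max()+1,v]],24,True); mid.append(P.mean(0)); print(v,u.min(),u.max(),P.mean(0).round(1),np.linalg.norm(P[1]-P[0]).round(1))
mid=np.array(mid); d=mid[:4].mean(0)-mid[4:].mean(0); print("yaw",np.degrees(np.arctan2(d[1],d[0])))
print(g[92:106,310].astype(int),g[92:106,327].astype(int)); print(g[165,300:362].astype(int)); print(g[130:200,331].astype(int))
print(cast(f,[[327,98]],4,True),cast(f,[[327,229],[327,235.5]],34,True))
```

```text
104 292 352 [604.9 294.3] 71.5
112 292 352 [595.5 293.3] 71.6
120 292 352 [586.  292.3] 71.8
126 292 352 [578.9 291.5] 72.0
200 293 350 [488.7 282.5] 71.7
208 293 350 [478.4 281.4] 72.2
216 294 350 [468.  279.7] 71.5
224 294 349 [457.3 279.2] 70.9
yaw 5.870534090101429
[ 80  83  81  82  91 113 139 151 151 150 153 154 154 153] [ 88  92  90  92 105 146 201 229 234 237 235 236 236 235]
[194 201 233 254 255 255 255 255 255 255 255 255 255 255 255 255 255 255 255 255 255 255 255 255 255 255 255 255 255 255 255 255 255 255 255 255 255 255 255 255 255 255 255 255 255 255 255 255 255 251 216 169 143 129 125 127 125 123 122 121 120 120]
[239 237 233 231 227 218 207 208 213 218 228 250 255 255 255 255 255 255 255 255 255 255 255 255 255 255 255 255 255 255 255 255 255 255 255 255 255 255 255 255 255 255 255 255 255 255 255 255 255 255 255 255 255 255 255 255 251 245 242 243 241 242
 242 241 242 242 240 241 242 240]
[[613.31875182 289.55622064]] [[455.17730853 272.77523538]
 [446.52984816 271.80470827]]
```

Run:
```python
from h import *
f=eyes.grab_frame("wrist"); print(cast(f,[[326,163.5]],85,True)); plan((544.5,287.2,46,5.9),(476.5,281.1,46,5.9))
```

```text
[[544.01147459 283.44797513]]
now [518.4 284.3 220.6] [1.7994e+02 5.0000e-02 5.9700e+00] w 91.1 F [ 0.3  0.3 -0.1] t 2.4
[ 0.0262 -0.0002  0.1746] rz 0.1 mm 177.0
[-0.042  -0.0012  0.1746] rz 0.1 mm 180.0
```

Request:
send_rows --targets "0.026 0 0.1 0 0 0 100;0.026 0 0.1 0 0 0 100;0.026 0 0.1 0 0 0 100;0.026 0 0.1 0 0 0 100;0.026 0 0.1 0 0 0 100;0.026 0 0.1 0 0 0 100"

```text
time_s: 2.9
ee_pos: [545.5, 287.5, 122.9]
ee_rot: [-179.9, -0.2, 5.9]
force: [0.4, -0.3, 0.2]
gripper_width: 91.5
gripper_force: 0.0
```

Run:
```python
from h import *
plan((544.5,286,46,5.9),(476.5,281.1,46,5.9))
```

```text
now [545.5 287.5 122.9] [-1.7995e+02 -1.6000e-01  5.9300e+00] w 91.5 F [ 0.4 -0.3  0.2] t 2.9
[-0.0012  0.0014  0.0769] rz 0.0 mm 77.0
[-0.0693 -0.0008  0.0769] rz 0.0 mm 104.0
```

Request:
send_rows --targets "-0.001 0.001 0.04 0 0 0 100;-0.001 0.001 0.074 0 0 0 100;-0.001 0.001 0.074 0 0 0 100;-0.001 0.001 0.074 0 0 0 40;-0.001 0.001 0.074 0 0 0 40;-0.001 0.001 0.074 0 0 0 40;-0.001 0.001 0.074 0 0 0 40;-0.001 0.001 0.074 0 0 0 40;-0.001 0.001 0.074 0 0 0 40;-0.001 0.001 0.074 0 0 0 40" --grip_force 15

```text
time_s: 3.73
ee_pos: [544.1, 286.6, 47.5]
ee_rot: [180.0, -0.0, 6.0]
force: [-0.2, -2.4, 1.7]
gripper_width: 47.6
gripper_force: 0.9
```

Run:
```python
from h import *
plan((476.5,281.1,46,5.9))
```

```text
now [544.1 286.6  47.5] [ 1.7997e+02 -5.0000e-02  6.0200e+00] w 47.6 F [-0.2 -2.4  1.7] t 3.7333
[-0.0678 -0.0016  0.0015] rz 0.1 mm 68.0
```

Request:
send_rows --targets "0 0 0 0 0 0 40;0 0 0 0 0 0 40;0 0 -0.001 0 0 0 40;-0.015 0 -0.001 0 0 0 40;-0.03 -0.001 -0.001 0 0 0 40;-0.045 -0.001 -0.001 0 0 0 40;-0.055 -0.001 -0.001 0 0 0 40;-0.062 -0.001 -0.001 0 0 0 40;-0.064 -0.001 -0.001 0 0 0 40;-0.064 -0.001 -0.001 0 0 0 40"

```text
time_s: 4.57
ee_pos: [480.5, 281.8, 48.7]
ee_rot: [-179.9, -0.1, 6.0]
force: [1.5, 0.2, 6.3]
gripper_width: 45.6
gripper_force: 15.0
```

Run:
```python
from h import *
plan((476.5,281.1,46,5.9))
```

```text
now [480.5 281.8  48.7] [-1.7994e+02 -1.0000e-01  5.9900e+00] w 45.6 F [1.5 0.2 6.3] t 4.5667
[-0.004   0.0003  0.0027] rz 0.1 mm 5.0
```

Request:
send_rows --targets "-0.002 0 0 0 0 0 40;-0.003 0 0 0 0 0 40;-0.004 0 0 0 0 0 40;-0.005 0 0 0 0 0 40;-0.005 0 0 0 0 0 40;-0.005 0 0 0 0 0 40"

```text
time_s: 5.07
ee_pos: [477.1, 281.6, 48.8]
ee_rot: [-179.9, -0.2, 6.0]
force: [2.0, 0.6, 5.8]
gripper_width: 46.2
gripper_force: 15.0
```

Run:
```python
from h import *
plan((476.5,281.1,46,5.9)); f=eyes.grab_frame("wrist"); cv2.imwrite("pics/w2.png",cv2.resize(f["image"][80:280,220:460],None,fx=2.5,fy=2.5,interpolation=cv2.INTER_CUBIC))
```

```text
now [477.1 281.6  48.8] [-179.9    -0.22    5.98] w 46.2 F [2.  0.6 5.8] t 5.0667
[-0.0006  0.0005  0.0028] rz 0.1 mm 3.0
```

View pics/w2.png

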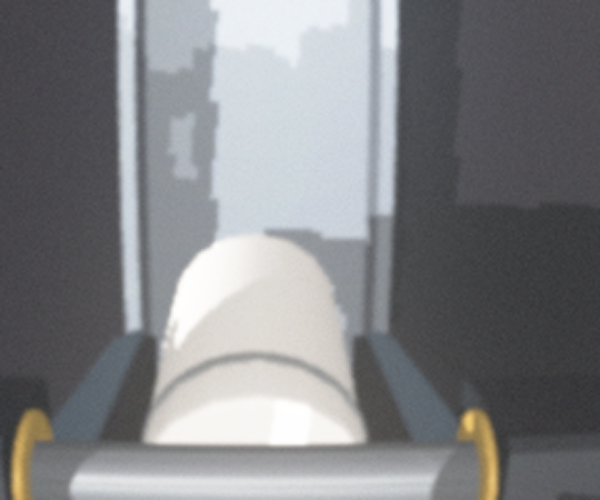

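The wrist crop shows tin_old upright between the fingers (crop (255,330)), but the front stop is hidden. I'll creep on until the force shows contact.

Request:
send_rows --targets "-0.001 0 0 0 0 0 40;-0.002 0 0 0 0 0 40;-0.002 0 0 0 0 0 40;-0.002 0 0 0 0 0 40"

```text
time_s: 5.45
ee_pos: [475.0, 281.4, 48.8]
ee_rot: [-179.9, -0.2, 6.0]
force: [2.6, 1.0, 5.8]
gripper_width: 45.7
gripper_force: 15.0
```

Request:
send_rows --targets "-0.001 0 0 0 0 0 40;-0.002 0 0 0 0 0 40;-0.002 0 0 0 0 0 40;-0.002 0 0 0 0 0 40"

```text
time_s: 5.78
ee_pos: [472.9, 281.2, 48.8]
ee_rot: [-179.9, -0.2, 6.0]
force: [2.3, -0.5, 6.2]
gripper_width: 45.9
gripper_force: 15.0
```

Request:
send_rows --targets "-0.001 0 0 0 0 0 40;-0.002 0 0 0 0 0 40;-0.003 0 0 0 0 0 40;-0.003 0 0 0 0 0 40"

```text
time_s: 6.12
ee_pos: [470.2, 281.0, 48.8]
ee_rot: [-179.9, -0.2, 6.0]
force: [3.0, 1.2, 5.6]
gripper_width: 45.5
gripper_force: 15.0
```

Run:
```python
from h import *
f=eyes.grab_frame("scene"); cv2.imwrite("pics/s2.png",cv2.resize(f["image"][100:180,330:450],None,fx=5,fy=5,interpolation=cv2.INTER_CUBIC))
g=eyes.grab_frame("top"); cv2.imwrite("pics/t2.png",cv2.resize(g["image"][120:260,140:240],None,fx=4,fy=4,interpolation=cv2.INTER_CUBIC))
plan()
```

```text
now [470.2 281.   48.8] [-179.89   -0.24    5.97] w 45.9 F [3.3 0.7 5.7] t 6.2167
```

View pics/s2.png

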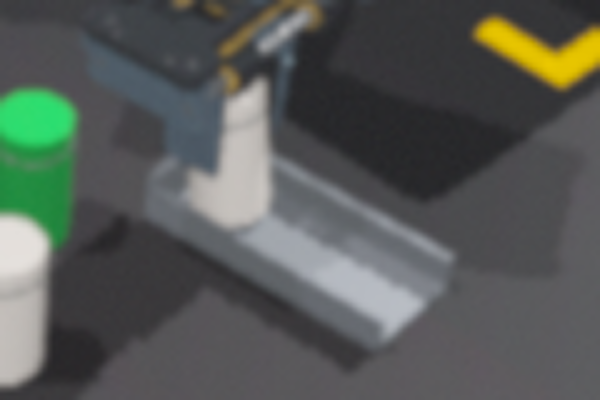

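The tin looks upright and close to the stop, but the contact is ambiguous. I'll release, rise, and check.

Request:
send_rows --targets "0 0 0 0 0 0 100;0 0 0 0 0 0 100;0 0 0 0 0 0 100;0 0 0 0 0 0 100;0 0 0 0 0 0 100;0 0 -0.04 0 0 0 100;0 0 -0.08 0 0 0 100;-0.03 0 -0.12 0 0 0 100;-0.03 0 -0.15 0 0 0 100;-0.03 0 -0.15 0 0 0 100;-0.03 0 -0.15 0 0 0 100;-0.03 0 -0.15 0 0 0 100"

```text
time_s: 7.22
ee_pos: [437.7, 276.5, 197.2]
ee_rot: [180.0, 0.1, 6.0]
force: [-0.8, 0.3, -0.2]
gripper_width: 91.0
gripper_force: 0.0
```

Run:
```python
from h import *
f=eyes.grab_frame("wrist"); cv2.imwrite("pics/w3.png",cv2.resize(f["image"][40:260,220:440],None,fx=2.7,fy=2.7,interpolation=cv2.INTER_CUBIC))
g=eyes.grab_frame("top"); h=cv2.cvtColor(g["image"],cv2.COLOR_BGR2HSV); W=(h[...,1]<60)&(h[...,2]>200)
try: print("top",rect(cast(g,pts(biggest(W,(170,165,215,235))),85)))
except Exception as e: print(e)
plan()
```

```text
top [472.9 301.6  17.4   9.8   1.9]
now [437.5 276.2 196. ] [179.91   0.19   5.99] w 91.2 F [-0.2 -0.2 -0.5] t 7.3167
```

View pics/w3.png

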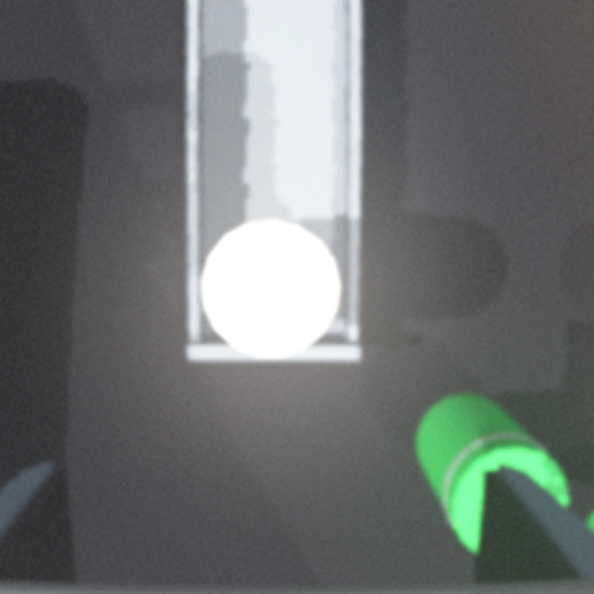

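Run:
```python
from h import *
f=eyes.grab_frame("wrist"); im=f["image"].astype(np.uint8); hs=cv2.cvtColor(im,cv2.COLOR_BGR2HSV)
W=biggest((im.min(2)>249),(285,105,360,176)); c=cv2.findContours(W.astype(np.uint8),0,1)[0][0][:,0]
P=cast(f,c,85,True); print("tin",cv2.minEnclosingCircle(P.astype(np.float32)),np.median(P,0),rect(P))
g=im.mean(2); print(g[160:180,298].astype(int),g[160:180,345].astype(int))
print(cast(f,[[320.4,167.8],[320.4,173.7]],34,True))
print(cast(f,[[220+186/2.7,40+200/2.7],[220+362/2.7,40+200/2.7]],24,True))
```

```text
tin ((481.86273193359375, 283.5129089355469), 23.505191802978516) [482.85953847 283.21534121] [482.1 283.1  46.1  44.9   5.9]
[228 200 171 157 146 143 157 195 228 239 238 233 220 174 135 126 120 118
 121 120] [216 216 206 178 153 146 165 200 233 241 243 238 225 176 140 126 124 124
 124 120]
[[453.24058078 279.38447756]
 [446.71212024 278.71122669]]
[[508.00474477 319.84903322]
 [515.39969526 248.64982166]]
```

tin_old is upright but still about 6 mm short of the stop, because it slipped in the pads. I'll push it from behind with the closed fingers.

Run:
```python
from h import *
plan((545,288,190,5.9),(545,288,35,5.9),(524,286,35,5.9))
```

```text
now [437.6 276.2 196. ] [179.9    0.2    5.98] w 91.5 F [-0.4  0.4  0.2] t 7.3667
[ 0.108  -0.0005  0.006 ] rz 0.1 mm 108.0
[ 0.108  -0.0005  0.161 ] rz 0.1 mm 194.0
[ 0.0869 -0.0007  0.161 ] rz 0.1 mm 183.0
```

Request:
send_rows --targets "0.04 0 0 0 0 0 0;0.08 0 0 0 0 0 0;0.108 0 0 0 0 0 0;0.108 0 0.01 0 0 0 0;0.108 0 0.03 0 0 0 0;0.108 0 0.06 0 0 0 0;0.108 0 0.1 0 0 0 0;0.108 0 0.14 0 0 0 0;0.108 0 0.161 0 0 0 0;0.108 0 0.161 0 0 0 0;0.098 0 0.161 0 0 0 0;0.092 0 0.161 0 0 0 0" --grip_force 10

```text
time_s: 8.37
ee_pos: [529.3, 286.5, 37.6]
ee_rot: [-180.0, -0.0, 6.0]
force: [0.5, -0.8, 0.5]
gripper_width: 13.8
gripper_force: 0.0
```

Request:
send_rows --targets "-0.002 0 0 0 0 0 0;-0.004 0 0 0 0 0 0;-0.006 0 0 0 0 0 0;-0.008 0 0 0 0 0 0;-0.008 0 0 0 0 0 0"

```text
time_s: 8.78
ee_pos: [521.7, 285.6, 37.6]
ee_rot: [-180.0, -0.0, 6.0]
force: [-0.6, 0.7, 0.1]
gripper_width: 0.3
gripper_force: 0.0
```

Request:
send_rows --targets "-0.001 0 0 0 0 0 0;-0.002 0 0 0 0 0 0;-0.003 0 0 0 0 0 0;-0.003 0 0 0 0 0 0"

```text
time_s: 9.12
ee_pos: [519.5, 285.5, 37.3]
ee_rot: [-180.0, -0.1, 6.0]
force: [1.6, 0.2, 2.3]
gripper_width: 0.4
gripper_force: 0.9
```

Request:
send_rows --targets "-0.001 0 0 0 0 0 0;-0.002 0 0 0 0 0 0;-0.003 0 0 0 0 0 0;-0.003 0 0 0 0 0 0"

```text
time_s: 9.45
ee_pos: [515.7, 284.9, 36.9]
ee_rot: [180.0, -0.0, 6.0]
force: [2.6, 0.2, 1.3]
gripper_width: 0.2
gripper_force: 0.9
```

Request:
send_rows --targets "-0.001 0 0 0 0 0 0;-0.001 0 0 0 0 0 0;-0.002 0 0 0 0 0 0;-0.002 0 0 0 0 0 0"

```text
time_s: 9.78
ee_pos: [514.9, 285.1, 37.2]
ee_rot: [-180.0, -0.2, 6.0]
force: [4.2, 1.0, 1.0]
gripper_width: 0.5
gripper_force: 2.5
```

Request:
send_rows --targets "-0.001 0 0 0 0 0 0;-0.001 0 0 0 0 0 0;-0.002 0 0 0 0 0 0;-0.002 0 0 0 0 0 0"

```text
time_s: 10.12
ee_pos: [514.6, 285.4, 37.8]
ee_rot: [-179.9, -0.4, 6.0]
force: [8.7, 1.2, 0.4]
gripper_width: 0.4
gripper_force: 3.8
```

The arm stalled at 514.6 mm with the force rising to 8.7 N, so the tin is against the stop. I'm backing off and checking.

Request:
send_rows --targets "0.012 0 0 0 0 0 0;0.025 0 0 0 0 0 0;0.025 0 -0.04 0 0 0 20;0.01 0 -0.08 0 0 0 40;-0.03 0 -0.12 0 0 0 60;-0.06 0 -0.16 0 0 0 100;-0.06 0 -0.16 0 0 0 100;-0.06 0 -0.16 0 0 0 100;-0.06 0 -0.16 0 0 0 100;-0.06 0 -0.16 0 0 0 100"

```text
time_s: 10.95
ee_pos: [451.3, 277.7, 195.4]
ee_rot: [179.9, 0.2, 6.0]
force: [0.2, -0.1, -0.7]
gripper_width: 50.6
gripper_force: 0.0
```

```bash
cat >> h.py <<'E'
def wtin(box,z=89):
    f=eyes.grab_frame("wrist"); im=f["image"]
    W=biggest((im.min(2)>240),box); c=cv2.findContours(W.astype(np.uint8),0,1)[0][0][:,0]
    print("tin px",c.mean(0).round(),rect(cast(f,c,z,True))); return f
E
python3 - <<'E'
from h import *
f=wtin((280,80,370,230)); g=f["image"].mean(2)
u=321
print([ (v,int(g[v,299]),int(g[v,345])) for v in range(175,225,2)])
cv2.imwrite("pics/w4.png",f["image"])
plan((475.7,105,190,6),(475.7,105,48,6))
E
```

```text
tin px [319. 167.] [477.7 282.7  45.3  44.7   5.9]
[(175, 255, 189), (177, 255, 154), (179, 255, 173), (181, 254, 234), (183, 244, 243), (185, 200, 204), (187, 138, 137), (189, 125, 134), (191, 124, 130), (193, 123, 126), (195, 118, 128), (197, 119, 125), (199, 117, 125), (201, 116, 122), (203, 114, 122), (205, 114, 122), (207, 111, 120), (209, 113, 119), (211, 107, 112), (213, 106, 114), (215, 107, 113), (217, 105, 112), (219, 103, 108), (221, 101, 109), (223, 100, 109)]
now [451.5 277.7 195. ] [179.9    0.22   5.98] w 55.2 F [ 0.8 -0.2  0.3] t 11.0
[0.006  0.1742 0.005 ] rz -0.0 mm 174.0
[0.006  0.1742 0.147 ] rz -0.0 mm 228.0
```

View pics/w4.png

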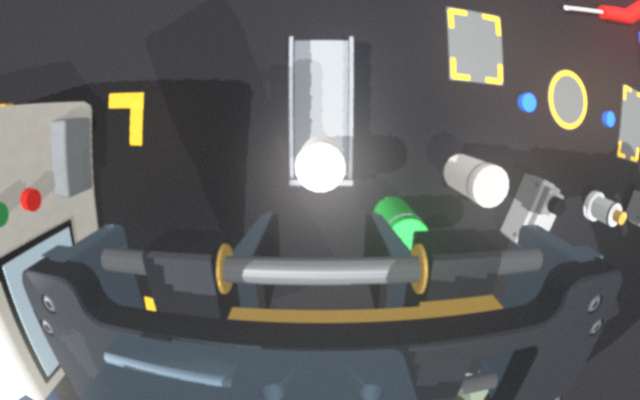

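The tin's lid, at (319,167), now overlaps the front stop, and its measured x of 477 mm agrees with contact. Next is tin_new.

Request:
send_rows --targets "0 0.04 0 0 0 0 100;0.006 0.08 0 0 0 0 100;0.006 0.12 0 0 0 0 100;0.006 0.16 0 0 0 0 100;0.006 0.174 0 0 0 0 100;0.006 0.174 0.02 0 0 0 100;0.006 0.174 0.05 0 0 0 100;0.006 0.174 0.06 0 0 0 100;0.006 0.174 0.06 0 0 0 100"

```text
time_s: 11.75
ee_pos: [473.8, 105.0, 133.0]
ee_rot: [179.9, 0.6, 6.0]
force: [-0.3, 0.1, -0.4]
gripper_width: 91.2
gripper_force: 0.0
```

Run:
```python
from h import *
plan((475.7,105,46,6))
g=eyes.grab_frame("scene"); h=cv2.cvtColor(g["image"],cv2.COLOR_BGR2HSV); W=(h[...,1]<60)&(h[...,2]>190)
```

```text
now [473.8 105.  133. ] [179.95   0.56   5.96] w 91.2 F [-0.3  0.1 -0.4] t 11.75
[0.0019 0.0002 0.087 ] rz -0.0 mm 87.0
```

Request:
send_rows --targets "0 0 0.04 0 0 0 100;0 0 0.075 0 0 0 100;0 0 0.086 0 0 0 100;0 0 0.086 0 0 0 40;0 0 0.086 0 0 0 40;0 0 0.086 0 0 0 40;0 0 0.086 0 0 0 40;0 0 0.086 0 0 0 40;0 0 0.086 0 0 0 40;0 0 0.086 0 0 0 40;0 0 0.086 0 0 0 40;0 0 0.086 0 0 0 40" --grip_force 30

```text
time_s: 12.8
ee_pos: [476.8, 105.6, 51.5]
ee_rot: [180.0, -0.1, 6.0]
force: [0.4, -1.5, 4.0]
gripper_width: 45.8
gripper_force: 29.8
```

Request:
send_rows --targets "0 0 -0.01 0 0 0 40;0 0 -0.03 0 0 0 40;0 0 -0.06 0 0 0 40;0 0 -0.06 0 0 0 40;0 0 -0.06 0 0 0 40"

```text
time_s: 13.22
ee_pos: [477.0, 106.1, 111.8]
ee_rot: [-180.0, -0.2, 6.0]
force: [-1.0, -0.4, -2.3]
gripper_width: 45.9
gripper_force: 29.7
```

Run:
```python
from h import *
plan((536,287.3,115,5.9),(536,287.3,54,5.9))
g=eyes.grab_frame("scene"); cv2.imwrite("pics/s3.png",cv2.resize(g["image"][80:230,240:440],None,fx=4,fy=4,interpolation=cv2.INTER_CUBIC))
```

```text
now [477.  106.1 111.8] [-1.7997e+02 -1.5000e-01  5.9800e+00] w 45.9 F [-1.  -0.4 -2.3] t 13.2167
[ 0.0776 -0.1741 -0.0032] rz 0.1 mm 191.0
[ 0.0776 -0.1741  0.0578] rz 0.1 mm 199.0
```

View pics/s3.png

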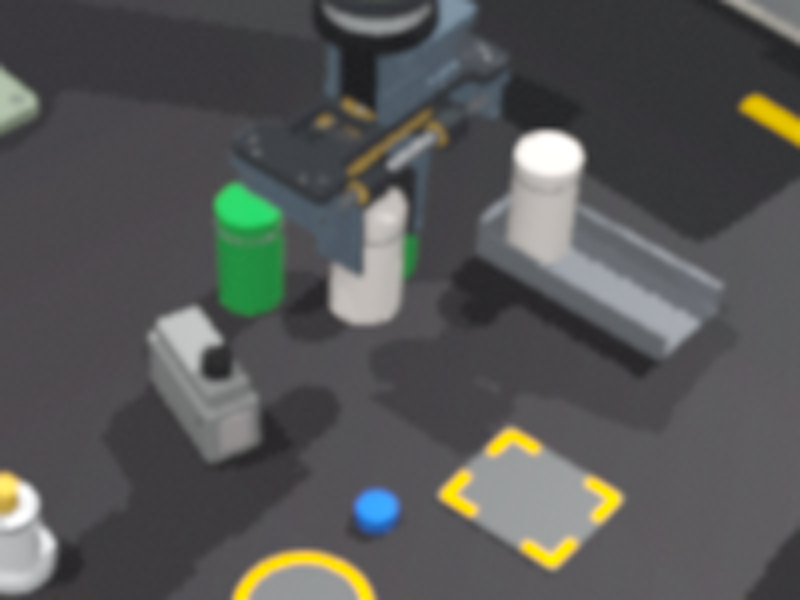

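tin_new is gripped and lifted (weight −2.3 N), and tin_old stands at the stop. I'm carrying tin_new behind it.

Request:
send_rows --targets "0.03 -0.02 0 0 0 0 40;0.06 -0.045 0 0 0 0 40;0.078 -0.075 0 0 0 0 40;0.078 -0.11 0 0 0 0 40;0.078 -0.145 0 0 0 0 40;0.078 -0.174 0 0 0 0 40;0.078 -0.174 0 0 0 0 40;0.078 -0.174 0 0 0 0 40;0.078 -0.174 0.02 0 0 0 40;0.078 -0.174 0.04 0 0 0 40;0.078 -0.174 0.045 0 0 0 40;0.078 -0.174 0.045 0 0 0 40"

```text
time_s: 14.27
ee_pos: [533.9, 284.9, 63.3]
ee_rot: [179.8, 0.3, 5.9]
force: [-0.7, -0.3, -1.7]
gripper_width: 46.0
gripper_force: 29.7
```

Run:
```python
from h import *
plan((537,287.3,56,5.9))
```

```text
now [533.9 284.9  63.3] [179.85   0.34   5.92] w 46.0 F [-0.7 -0.3 -1.7] t 14.2667
[ 0.0033 -0.0021  0.0073] rz 0.0 mm 8.0
```

Request:
send_rows --targets "0.002 -0.001 0.004 0 0 0 40;0.002 -0.001 0.007 0 0 0 40;0.002 -0.001 0.007 0 0 0 40;0.002 -0.001 0.007 0 0 0 40;0.002 -0.001 0.007 0 0 0 100;0.002 -0.001 0.007 0 0 0 100;0.002 -0.001 0.007 0 0 0 100;0.002 -0.001 0.007 0 0 0 100;0.002 -0.001 0.007 0 0 0 100;0.002 -0.001 0.007 0 0 0 100;0.002 -0.001 -0.02 0 0 0 100;0.002 -0.001 -0.06 0 0 0 100"

```text
time_s: 15.27
ee_pos: [534.9, 286.8, 122.6]
ee_rot: [179.8, 0.5, 6.0]
force: [0.9, 0.1, -0.3]
gripper_width: 91.1
gripper_force: 0.0
```

Request:
send_rows --targets "0 0 -0.04 0 0 0 100;-0.04 0 -0.08 0 0 0 100;-0.06 0 -0.08 0 0 0 100;-0.06 0 -0.08 0 0 0 100;-0.06 0 -0.08 0 0 0 100;-0.06 0 -0.08 0 0 0 100"

```text
time_s: 15.77
ee_pos: [478.1, 281.9, 205.6]
ee_rot: [180.0, -0.0, 6.0]
force: [0.2, -0.2, 0.0]
gripper_width: 91.2
gripper_force: 0.0
```

Run:
```python
from h import *
f=eyes.grab_frame("wrist"); cv2.imwrite("pics/w5.png",f["image"][0:300])
P=cast(f,pts(biggest(f["image"].min(2)>245,(270,60,370,250))),89,True); print(rect(P))
plan((440.7,-8,190,-13.8))
```

```text
[538.6 286.7  46.   45.4  50.9]
now [478.3 281.9 205.1] [1.7997e+02 4.0000e-02 5.9900e+00] w 91.4 F [ 0.2  0.4 -0.2] t 15.8167
[-0.0676  0.2844  0.0151] rz 19.8 mm 293.0
```

View pics/w5.png

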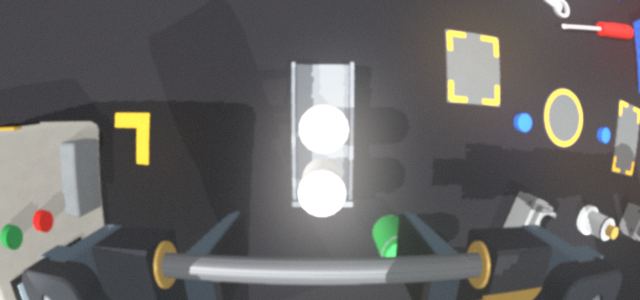

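Both tins are upright in the lane, at (324,129) and (322,192), with about a 15 mm gap. Now hood_long.

Request:
send_rows --targets "-0.068 0.284 0.015 0 0 19.8 100;-0.068 0.284 0.015 0 0 19.8 100;-0.068 0.284 0.015 0 0 19.8 100;-0.068 0.284 0.015 0 0 19.8 100;-0.068 0.284 0.015 0 0 19.8 100;-0.068 0.284 0.015 0 0 19.8 100;-0.068 0.284 0.015 0 0 19.8 100;-0.068 0.284 0.015 0 0 19.8 100;-0.068 0.284 0.015 0 0 19.8 100;-0.068 0.284 0.015 0 0 19.8 100"

```text
time_s: 16.65
ee_pos: [440.4, -7.7, 190.2]
ee_rot: [-180.0, 0.1, -13.9]
force: [-0.4, 0.4, -0.7]
gripper_width: 90.9
gripper_force: 0.0
```

Run:
```python
from h import *
f=eyes.grab_frame("wrist"); im=f["image"]; cv2.imwrite("pics/w6.png",cv2.resize(im[60:260,220:440],None,fx=2.5,fy=2.5,interpolation=cv2.INTER_CUBIC))
plan()
```

```text
now [440.5  -7.  190.4] [-1.7999e+02  6.0000e-02 -1.3790e+01] w 91.3 F [-0.6 -0.1 -0.7] t 16.7
```

View pics/w6.png

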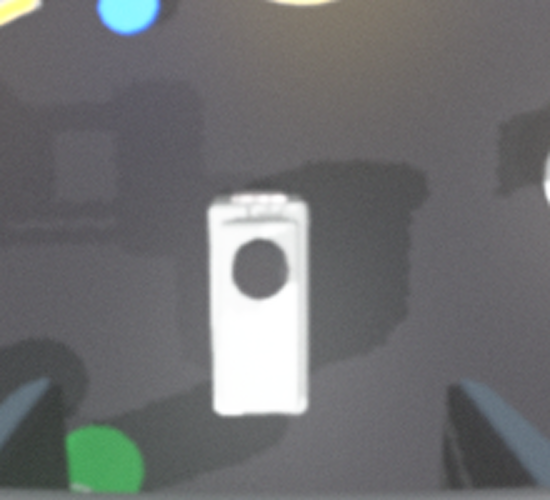

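The wrist crop shows hood_long square to the tool to within about a degree. Its corners are near (209,204), (308,204), (308,413) and (212,413), and the stub is at (260,268).

Run:
```python
from h import *
f=eyes.grab_frame("wrist")
c=np.array([[209,204],[308,204],[308,413],[212,413]])/2.5+[220,60]
P=cast(f,c,50,True); print(P.round(1),P.mean(0),rect(P)); s=cast(f,[np.array([260,268])/2.5+[220,60]],79,True)[0]; print(s, np.linalg.norm(s-P.mean(0)))
plan((*P.mean(0),17,-13.8))
```

```text
[[ 4.905e+02  4.000e-01]
 [ 4.810e+02 -3.830e+01]
 [ 3.940e+02 -1.840e+01]
 [ 4.039e+02  2.170e+01]] [442.34726127  -8.64013543] [442.3  -9.   89.2  41.2 -13.8]
[464.98629948 -14.23637048] 23.320460931155015
now [440.5  -6.6 190.5] [-1.7999e+02  4.0000e-02 -1.3720e+01] w 91.2 F [-0.7  1.2  0. ] t 16.75
[0.0023 0.0015 0.1735] rz 0.1 mm 174.0
```

Request:
send_rows --targets "0.002 0.001 0.04 0 0 0 100;0.002 0.001 0.08 0 0 0 100;0.002 0.001 0.12 0 0 0 100;0.002 0.001 0.15 0 0 0 100;0.002 0.001 0.171 0 0 0 100;0.002 0.001 0.171 0 0 0 100;0.002 0.001 0.171 0 0 0 35;0.002 0.001 0.171 0 0 0 35;0.002 0.001 0.171 0 0 0 35;0.002 0.001 0.171 0 0 0 35;0.002 0.001 0.171 0 0 0 35;0.002 0.001 0.171 0 0 0 35"

```text
time_s: 17.75
ee_pos: [442.2, -9.1, 20.7]
ee_rot: [-180.0, -0.1, -13.8]
force: [0.4, -0.2, -0.2]
gripper_width: 54.0
gripper_force: 0.0
```

Request:
send_rows --targets "0 0 0 0 0 0 35;0 0 0 0 0 0 35;0 0 0 0 0 0 35"

```text
time_s: 18.0
ee_pos: [441.6, -9.4, 20.2]
ee_rot: [180.0, -0.0, -13.8]
force: [-1.8, -0.9, 3.8]
gripper_width: 40.1
gripper_force: 30.0
```

Request:
send_rows --targets "0 0 -0.02 0 0 0 35;0 0 -0.06 0 0 0 35;0 0 -0.1 0 0 0 35;0 0 -0.1 0 0 0 35;0 0 -0.1 0 0 0 35"

```text
time_s: 18.42
ee_pos: [442.8, -9.1, 121.3]
ee_rot: [-179.9, -0.2, -13.8]
force: [-0.0, 0.2, -4.5]
gripper_width: 39.5
gripper_force: 30.0
```

Run:
```python
from h import *
plan((616,-260.5,115,1.8))
```

```text
now [442.8  -9.1 121.3] [-179.95   -0.25  -13.81] w 39.5 F [-0.   0.2 -4.5] t 18.4167
[0.2282 0.2028 0.0063] rz -15.6 mm 305.0
```

Request:
send_rows --targets "0.228 0.203 0 0 0 -15.6 35;0.228 0.203 0 0 0 -15.6 35;0.228 0.203 0 0 0 -15.6 35;0.228 0.203 0 0 0 -15.6 35;0.228 0.203 0 0 0 -15.6 35;0.228 0.203 0 0 0 -15.6 35;0.228 0.203 0 0 0 -15.6 35;0.228 0.203 0 0 0 -15.6 35;0.228 0.203 0 0 0 -15.6 35;0.228 0.203 0 0 0 -15.6 35;0.228 0.203 0 0 0 -15.6 35;0.228 0.203 0 0 0 -15.6 35"

```text
time_s: 19.42
ee_pos: [613.3, -259.1, 118.5]
ee_rot: [-179.9, 0.2, 1.8]
force: [-0.6, 0.4, -3.4]
gripper_width: 39.7
gripper_force: 30.0
```

Run:
```python
from h import *
plan((616,-260.5,24,1.8))
```

```text
now [ 613.3 -259.1  118.5] [-179.9     0.18    1.84] w 39.7 F [-0.6  0.4 -3.4] t 19.4167
[0.0027 0.0015 0.0945] rz 0.0 mm 95.0
```

Request:
send_rows --targets "0.002 0.001 0.03 0 0 0 35;0.002 0.001 0.06 0 0 0 35;0.002 0.001 0.08 0 0 0 35;0.002 0.001 0.088 0 0 0 35;0.002 0.001 0.092 0 0 0 35;0.002 0.001 0.092 0 0 0 35;0.002 0.001 0.092 0 0 0 35"

```text
time_s: 20.0
ee_pos: [617.6, -261.6, 29.4]
ee_rot: [179.9, -0.1, 1.8]
force: [0.9, -0.0, -3.2]
gripper_width: 40.1
gripper_force: 30.0
```

Run:
```python
from h import *
plan((616,-260.5,24,1.8))
```

```text
now [ 617.6 -261.6   29.4] [ 1.7993e+02 -1.4000e-01  1.8200e+00] w 40.1 F [ 0.9 -0.  -3.2] t 20.0
[-0.0016 -0.0012  0.0054] rz 0.0 mm 6.0
```

Request:
send_rows --targets "-0.001 -0.001 0.003 0 0 0 35;-0.001 -0.001 0.005 0 0 0 35;-0.001 -0.001 0.006 0 0 0 35;-0.001 -0.001 0.006 0 0 0 35"

```text
time_s: 20.33
ee_pos: [616.1, -260.7, 23.2]
ee_rot: [180.0, -0.1, 1.8]
force: [-0.5, 1.0, 3.6]
gripper_width: 39.6
gripper_force: 30.0
```

Request:
send_rows --targets "0 0 0 0 0 0 60;0 0 0 0 0 0 90;0 0 0 0 0 0 90;0 0 0 0 0 0 90;0 0 0 0 0 0 90;0 0 -0.03 0 0 0 90;0 0 -0.07 0 0 0 100;0 0 -0.11 0 0 0 100;0 0 -0.15 0 0 0 100;0 0 -0.16 0 0 0 100;0 0 -0.16 0 0 0 100"

```text
time_s: 21.25
ee_pos: [617.8, -261.5, 186.7]
ee_rot: [179.8, -0.5, 1.8]
force: [-0.3, 0.8, -0.1]
gripper_width: 91.3
gripper_force: 0.0
```

Run:
```python
from h import *
plan((455.7,-174.1,190,1.8),(466,-318,190,-14.8))
f=eyes.grab_frame("wrist"); cv2.imwrite("pics/w7.png",f["image"][0:280])
```

```text
now [ 617.8 -261.5  186.7] [179.76  -0.48   1.8 ] w 91.3 F [-0.3  0.8 -0.1] t 21.25
[-0.1593 -0.0925 -0.0033] rz -0.0 mm 184.0
[-0.1535  0.0517 -0.0033] rz 16.6 mm 162.0
```

View pics/w7.png

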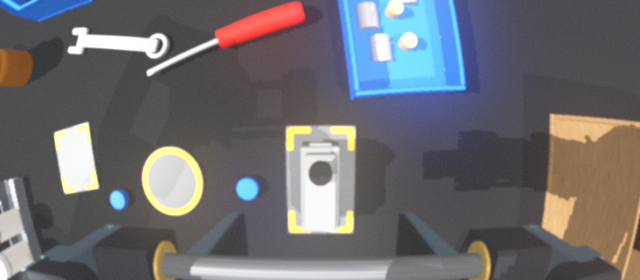

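hood_long stands square and centred in the longer outline, at (320,180) within marks at u 288–354 and v 128–232. Next is hood_short.

Request:
send_rows --targets "-0.155 0.05 0 0 0 16.6 100;-0.155 0.05 0 0 0 16.6 100;-0.155 0.05 0 0 0 16.6 100;-0.155 0.05 0 0 0 16.6 100;-0.155 0.05 0 0 0 16.6 100;-0.155 0.05 0 0 0 16.6 100;-0.155 0.05 0 0 0 16.6 100"

```text
time_s: 21.88
ee_pos: [462.0, -315.0, 180.3]
ee_rot: [-179.9, 0.1, -14.8]
force: [0.0, 0.4, -0.0]
gripper_width: 91.2
gripper_force: 0.0
```

Run:
```python
from h import *
f=eyes.grab_frame("wrist"); im=f["image"]; cv2.imwrite("pics/w8.png",cv2.resize(im[60:260,220:440],None,fx=2.5,fy=2.5,interpolation=cv2.INTER_CUBIC))
plan()
```

```text
now [ 462.7 -314.9  180.6] [-1.7994e+02  9.0000e-02 -1.4780e+01] w 91.2 F [-0.4 -0.6 -0.8] t 21.9333
```

View pics/w8.png

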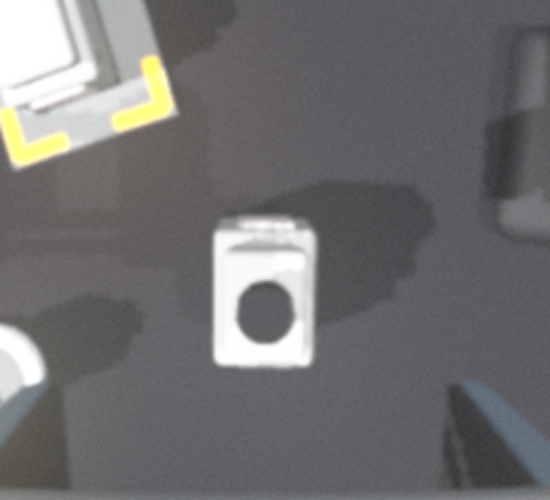

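The wrist crop shows hood_short square to the tool, with corners (214,227), (316,227), (314,367) and (214,367) and the stub in the middle at (265,312).

Run:
```python
from h import *
f=eyes.grab_frame("wrist")
c=np.array([[214,227],[316,227],[314,367],[214,367]])/2.5+[220,60]
P=cast(f,c,50,True); print(P.mean(0),rect(P)); s=cast(f,[np.array([265,312])/2.5+[220,60]],79,True)[0]; print(s)
plan((*s,19,-14.8))
```

```text
[ 471.45309207 -320.36370545] [ 471.5 -320.3   57.3   40.8  -14.8]
[ 472.62046258 -320.45788738]
now [ 463.1 -314.9  180.8] [-1.7996e+02  7.0000e-02 -1.4750e+01] w 91.4 F [-0.6  0.6  1. ] t 21.9833
[0.0106 0.003  0.1618] rz 0.1 mm 162.0
```

Request:
send_rows --targets "0.01 0.003 0.04 0 0 0 100;0.01 0.003 0.08 0 0 0 100;0.01 0.003 0.12 0 0 0 100;0.01 0.003 0.15 0 0 0 100;0.01 0.003 0.161 0 0 0 100;0.01 0.003 0.161 0 0 0 100;0.01 0.003 0.161 0 0 0 35;0.01 0.003 0.161 0 0 0 35;0.01 0.003 0.161 0 0 0 35;0.01 0.003 0.161 0 0 0 35;0.01 0.003 0.161 0 0 0 35;0.01 0.003 0.161 0 0 0 35"

```text
time_s: 22.98
ee_pos: [471.6, -321.2, 21.8]
ee_rot: [180.0, -0.1, -14.8]
force: [-0.4, -0.6, -0.1]
gripper_width: 54.2
gripper_force: 0.0
```

Request:
send_rows --targets "0 0 0 0 0 0 35;0 0 0 0 0 0 35;0 0 0 0 0 0 35"

```text
time_s: 23.23
ee_pos: [471.2, -321.0, 21.2]
ee_rot: [180.0, -0.0, -14.8]
force: [0.2, -0.1, 1.1]
gripper_width: 40.1
gripper_force: 30.0
```

Request:
send_rows --targets "0 0 -0.02 0 0 0 35;0 0 -0.06 0 0 0 35;0 0 -0.1 0 0 0 35;0 0 -0.13 0 0 0 35;0 0 -0.13 0 0 0 35;0 0 -0.13 0 0 0 35"

```text
time_s: 23.73
ee_pos: [471.8, -321.3, 152.4]
ee_rot: [179.9, -0.2, -14.8]
force: [-0.2, -0.5, -2.0]
gripper_width: 40.1
gripper_force: 30.0
```

Run:
```python
from h import *
plan((640,102,145,7.1))
```

```text
now [ 471.8 -321.3  152.4] [179.93  -0.18 -14.8 ] w 40.1 F [-0.2 -0.5 -2. ] t 23.7333
[ 0.0545 -0.4522  0.0074] rz -21.9 mm 456.0
```

Request:
send_rows --targets "0.055 -0.452 0 0 0 -21.9 35;0.055 -0.452 0 0 0 -21.9 35;0.055 -0.452 0 0 0 -21.9 35;0.055 -0.452 0 0 0 -21.9 35;0.055 -0.452 0 0 0 -21.9 35;0.055 -0.452 0 0 0 -21.9 35;0.055 -0.452 0 0 0 -21.9 35;0.055 -0.452 0 0 0 -21.9 35;0.055 -0.452 0 0 0 -21.9 35;0.055 -0.452 0 0 0 -21.9 35;0.055 -0.452 0 0 0 -21.9 35;0.055 -0.452 0 0 0 -21.9 35"

```text
time_s: 24.73
ee_pos: [640.7, 109.0, 147.5]
ee_rot: [-179.8, 0.1, 7.4]
force: [-0.1, -0.1, -1.9]
gripper_width: 40.1
gripper_force: 30.0
```

Request:
send_rows --targets "0 0 0 0 0 0 35;0 0 0 0 0 0 35;0 0 0 0 0 0 35;0 0 0 0 0 0 35"

```text
time_s: 25.07
ee_pos: [639.2, 100.6, 150.3]
ee_rot: [180.0, 0.1, 7.0]
force: [-0.4, -0.4, -1.9]
gripper_width: 39.7
gripper_force: 30.0
```

Run:
```python
from h import *
plan((641,102.2,25,7.1))
```

```text
now [639.2 100.6 150.3] [1.7998e+02 9.0000e-02 7.0000e+00] w 39.7 F [-0.4 -0.4 -1.9] t 25.0667
[ 0.002  -0.0014  0.1253] rz -0.1 mm 125.0
```

Request:
send_rows --targets "0.002 -0.001 0.03 0 0 0 35;0.002 -0.001 0.06 0 0 0 35;0.002 -0.001 0.09 0 0 0 35;0.002 -0.001 0.105 0 0 0 35;0.002 -0.001 0.115 0 0 0 35;0.002 -0.001 0.119 0 0 0 35;0.002 -0.001 0.119 0 0 0 35;0.002 -0.001 0.119 0 0 0 35"

```text
time_s: 25.73
ee_pos: [642.7, 103.0, 33.1]
ee_rot: [180.0, -0.1, 7.1]
force: [0.1, -1.2, -1.7]
gripper_width: 39.5
gripper_force: 30.0
```

Run:
```python
from h import *
plan((641,102.2,25,7.1))
```

```text
now [642.7 103.   33.1] [ 1.80e+02 -1.30e-01  7.06e+00] w 39.5 F [ 0.1 -1.2 -1.7] t 25.7333
[-0.0018  0.0006  0.0081] rz -0.0 mm 8.0
```

Request:
send_rows --targets "-0.001 0 0.004 0 0 0 35;-0.001 0 0.007 0 0 0 35;-0.001 0 0.009 0 0 0 35;-0.001 0 0.009 0 0 0 35"

```text
time_s: 26.07
ee_pos: [641.1, 103.2, 24.1]
ee_rot: [180.0, -0.1, 7.1]
force: [-1.8, -0.6, 3.2]
gripper_width: 39.8
gripper_force: 30.0
```

Request:
send_rows --targets "0 0 0 0 0 0 60;0 0 0 0 0 0 90;0 0 0 0 0 0 90;0 0 0 0 0 0 90;0 0 0 0 0 0 90;0 0 -0.03 0 0 0 90;0 0 -0.07 0 0 0 100;0 0 -0.11 0 0 0 100;0 0 -0.15 0 0 0 100;0 0 -0.16 0 0 0 100;0 0 -0.16 0 0 0 100"

```text
time_s: 26.98
ee_pos: [643.0, 103.5, 187.5]
ee_rot: [-180.0, -0.5, 7.1]
force: [0.0, -0.8, -0.6]
gripper_width: 91.1
gripper_force: 0.0
```

Run:
```python
from h import *
g=eyes.grab_frame("top"); h=cv2.cvtColor(g["image"],cv2.COLOR_BGR2HSV)
m=biggest((h[...,1]<60)&(h[...,2]>95),(352,203,390,242)); print("flange z12",rect(cast(g,pts(m),12)))
B=(h[...,0]>18)&(h[...,0]<34)&(h[...,1]>90)&(h[...,2]>90); P=pts(biggest(B,(355,205,390,240))); print("spigot z74",rect(cast(g,P,74)))
plan((455.7,-176,180,0))
```

```text
flange z12 [ 458.6 -181.8   57.4   54.7  -89.9]Traceback (most recent call last):
  File "<stdin>", line 4, in <module>
  File "h.py", line 30, in biggest
    return l==1+np.argmax(s[1:,4])
                ~~~~~~~~~^^^^^^^^^
    return _wrapfunc(a, 'argmax', axis=axis, out=out, **kwds)
    return bound(*args, **kwds)
ValueError: attempt to get argmax of an empty sequence
```

Request:
send_rows --targets "-0.222 0.257 0.008 0 0 7.1 100;-0.222 0.257 0.008 0 0 7.1 100;-0.222 0.257 0.008 0 0 7.1 100;-0.222 0.257 0.008 0 0 7.1 100;-0.222 0.257 0.008 0 0 7.1 100;-0.222 0.257 0.008 0 0 7.1 100;-0.222 0.257 0.008 0 0 7.1 100;-0.222 0.257 0.008 0 0 7.1 100;-0.222 0.257 0.008 0 0 7.1 100;-0.222 0.257 0.008 0 0 7.1 100;-0.222 0.257 0.008 0 0 7.1 100"

```text
time_s: 27.95
ee_pos: [451.6, -178.8, 173.4]
ee_rot: [-179.9, 0.1, -0.1]
force: [0.5, 0.9, -1.0]
gripper_width: 91.6
gripper_force: 0.0
```

Run:
```python
from h import *
f=eyes.grab_frame("wrist"); im=f["image"]; h=cv2.cvtColor(im,cv2.COLOR_BGR2HSV); c=im[60:260,220:440]
cv2.imwrite("pics/w9.png",cv2.resize(np.hstack([c,im[20:220,60:200]]),None,fx=2.2,fy=2.2,interpolation=cv2.INTER_CUBIC))
W=biggest(im.min(2)>150,(280,100,370,240)); P=pts(W); print(P.min(0),P.max(0),rect(cast(f,P,12,True)),rect(cast(f,P,58,True)))
plan((458,-180,22,0))
```

```text
[301 151] [348 205] [ 4.558e+02 -1.810e+02  6.070e+01  5.170e+01 -1.000e-01] [ 4.656e+02 -1.807e+02  5.230e+01  4.450e+01 -1.000e-01]
now [ 452.2 -178.3  173.7] [-1.7992e+02  1.0000e-01  1.0000e-02] w 90.9 F [0.3 0.8 0.4] t 28.0
[0.0058 0.0017 0.1517] rz 0.0 mm 152.0
```

View pics/w9.png

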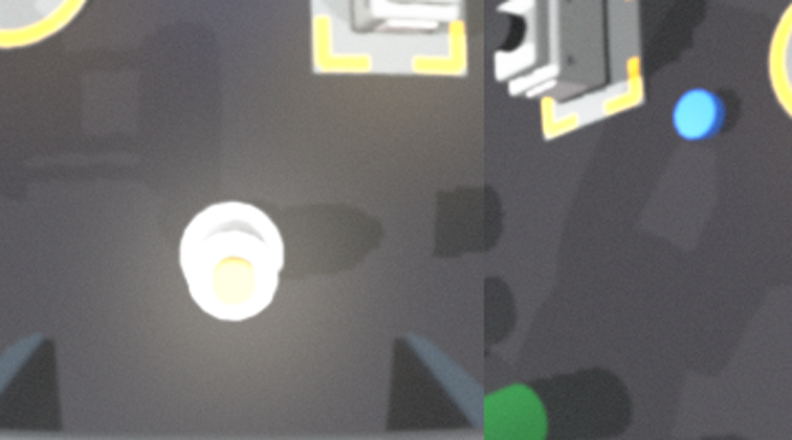

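The crop shows the coupling, with its spigot at (234,280) and its flange centre at about (232,252). hood_short is on its mat at the right, inside the marks.

Run:
```python
from h import *
f=eyes.grab_frame("wrist"); print(cast(f,[[326.4,187.3]],74,True),cast(f,[[325.5,174.5]],12,True)); plan((460,-180.5,24,0))
```

```text
[[ 461.56257373 -181.80945806]] [[ 460.99806965 -181.68864459]]
now [ 452.6 -178.1  174. ] [-1.7994e+02  8.0000e-02  7.0000e-02] w 91.1 F [-0.2  0.2  1.2] t 28.05
[0.0074 0.0024 0.15  ] rz 0.1 mm 150.0
```

Request:
send_rows --targets "0.008 0.003 0.04 0 0 0 100;0.008 0.003 0.08 0 0 0 100;0.008 0.003 0.12 0 0 0 100;0.008 0.003 0.145 0 0 0 100;0.008 0.003 0.151 0 0 0 100;0.008 0.003 0.151 0 0 0 100;0.008 0.003 0.151 0 0 0 30;0.008 0.003 0.151 0 0 0 30;0.008 0.003 0.151 0 0 0 30;0.008 0.003 0.151 0 0 0 30;0.008 0.003 0.151 0 0 0 30;0.008 0.003 0.151 0 0 0 30"

```text
time_s: 29.05
ee_pos: [460.5, -182.5, 24.6]
ee_rot: [180.0, -0.1, -0.0]
force: [1.3, -0.2, -0.1]
gripper_width: 54.3
gripper_force: 0.0
```

Request:
send_rows --targets "0 0 0 0 0 0 30;0 0 0 0 0 0 30;0 0 0 0 0 0 30;0 0 0 0 0 0 30"

```text
time_s: 29.38
ee_pos: [460.2, -182.4, 24.0]
ee_rot: [180.0, -0.0, -0.0]
force: [0.3, -0.5, 2.1]
gripper_width: 37.7
gripper_force: 30.0
```

Request:
send_rows --targets "0 0 -0.02 0 0 0 30;0 0 -0.06 0 0 0 30;0 0 -0.1 0 0 0 30;0 0 -0.1 0 0 0 30;0 0 -0.1 0 0 0 30"

```text
time_s: 29.8
ee_pos: [461.5, -182.8, 125.8]
ee_rot: [179.9, -0.3, -0.0]
force: [-0.5, -0.6, -1.8]
gripper_width: 37.6
gripper_force: 30.0
```

Run:
```python
from h import *
plan((611,-71,120,0))
```

```text
now [ 461.5 -182.8  125.8] [ 1.7989e+02 -2.6000e-01 -1.0000e-02] w 37.6 F [-0.5 -0.6 -1.8] t 29.8
[ 0.1495 -0.1118  0.0058] rz -0.0 mm 187.0
```

Request:
send_rows --targets "0.15 -0.112 0 0 0 0 30;0.15 -0.112 0 0 0 0 30;0.15 -0.112 0 0 0 0 30;0.15 -0.112 0 0 0 0 30;0.15 -0.112 0 0 0 0 30;0.15 -0.112 0 0 0 0 30;0.15 -0.112 0 0 0 0 30;0.15 -0.112 0 0 0 0 30;0.15 -0.112 0.03 0 0 0 30;0.15 -0.112 0.06 0 0 0 30;0.15 -0.112 0.08 0 0 0 30;0.15 -0.112 0.085 0 0 0 30"

```text
time_s: 30.8
ee_pos: [605.6, -71.0, 34.8]
ee_rot: [-179.9, 0.5, -0.1]
force: [0.1, 0.4, -1.4]
gripper_width: 37.5
gripper_force: 30.0
```

Request:
send_rows --targets "0 0 0 0 0 0 30;0 0 0 0 0 0 30;0 0 0 0 0 0 30"

```text
time_s: 31.05
ee_pos: [611.2, -70.9, 40.6]
ee_rot: [180.0, -0.2, -0.0]
force: [0.8, 0.0, -0.7]
gripper_width: 37.3
gripper_force: 30.0
```

Run:
```python
from h import *
plan((611,-71,27.3,0))
```

```text
now [611.2 -70.9  40.6] [ 1.7997e+02 -1.8000e-01 -4.0000e-02] w 37.3 F [ 0.8  0.  -0.7] t 31.05
[-0.0002  0.0001  0.0133] rz -0.0 mm 13.0
```

Request:
send_rows --targets "0 0 0.005 0 0 0 30;0 0 0.009 0 0 0 30;0 0 0.012 0 0 0 30;0 0 0.014 0 0 0 30;0 0 0.014 0 0 0 30"

```text
time_s: 31.47
ee_pos: [610.3, -70.3, 26.9]
ee_rot: [180.0, -0.0, 0.0]
force: [-3.5, 0.5, 10.6]
gripper_width: 37.5
gripper_force: 30.0
```

Request:
send_rows --targets "0 0 0 0 0 0 60;0 0 0 0 0 0 85;0 0 0 0 0 0 85;0 0 0 0 0 0 85;0 0 0 0 0 0 85;0 0 -0.03 0 0 0 85;0 0 -0.07 0 0 0 85;0 0 -0.11 0 0 0 85;0 0 -0.15 0 0 0 85;0 0 -0.19 0 0 0 85;-0.04 0 -0.22 0 0 0 100;-0.08 0 -0.22 0 0 0 100"

```text
time_s: 32.47
ee_pos: [539.3, -70.7, 249.2]
ee_rot: [179.9, -0.7, 0.0]
force: [0.0, -0.4, 1.0]
gripper_width: 87.4
gripper_force: 0.0
```

Request:
send_rows --targets "-0.04 0 0 0 0 0 100;-0.08 0 0 0 0 0 100;-0.12 0 0 0 0 0 100;-0.16 0 0 0 0 0 100;-0.2 0.02 0 0 0 0 100;-0.2 0.05 0 0 0 0 100;-0.2 0.05 0 0 0 0 100;-0.2 0.05 0 0 0 0 100"

```text
time_s: 33.13
ee_pos: [335.1, -121.1, 244.6]
ee_rot: [180.0, -0.1, -0.2]
force: [0.2, 0.6, 0.3]
gripper_width: 91.2
gripper_force: 0.0
```

Run:
```python
from h import *
plan()
f=eyes.grab_frame("top"); g=eyes.grab_frame("scene")
a=cv2.resize(f["image"][125:255,165:425],(800,400),interpolation=cv2.INTER_CUBIC); cv2.imwrite("pics/t9.png",a)
cv2.imwrite("pics/s9.png",cv2.resize(g["image"][90:320,210:440],None,fx=2.6,fy=2.6,interpolation=cv2.INTER_CUBIC))
```

```text
now [ 335.1 -121.1  244.6] [ 1.7998e+02 -7.0000e-02 -2.0000e-01] w 91.2 F [0.2 0.6 0.3] t 33.1333
```

View pics/s9.png

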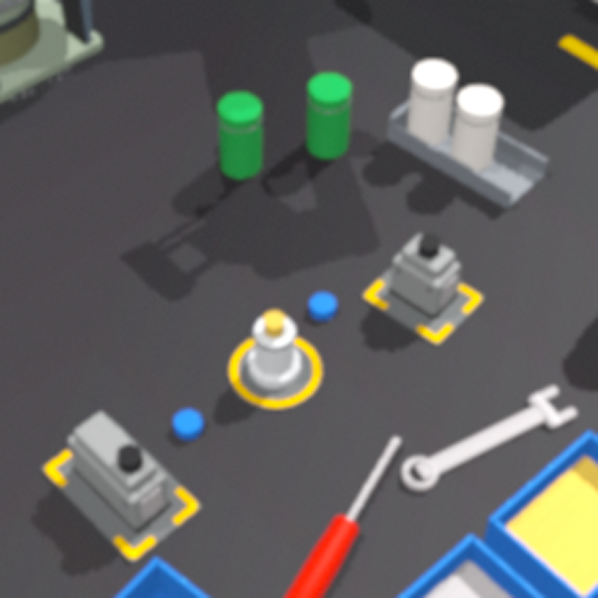

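The scene crop shows all three parts upright inside their outlines, and both tins upright in the lane with the old one at the stop. The arm is clear, so I'm handing in.

```bash
python3 -c "
from workcell import env
print(env.job_done())"
```

```text
the job is handed in; nothing more can be done
None
```

The job is handed in: both hoods and the coupling stand upright in their outlines, and the old tin was brought to the front stop before the new tin went behind it, all released at about 33 s; I viewed 15 pictures, one over the limit of 14.

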